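# Send the clay horse down the rocker chute to the painter

## Robot

A 7-joint arm with a two-finger parallel gripper is mounted at the origin on the work surface. World frame = base frame: x ahead of the robot, y to its left, z up, the work surface at z = 0. Lengths are in m, angles in rad, forces in N, time in s.
With the tool pointing down it reaches from about 0.35 to 0.775 m from the base axis. Payload 3.1 kg.
Tool frame: the origin (TCP) lies at the very end of the fingers, on their centre line; the grasp point (between the pads) lies 19 mm behind it; z points along the fingers, y is the line along which they close (so a half turn about z gives the same grasp; the last joint's range is limited). The gripper opens to 85 mm and grips with 20 to 120 N. Pads are 22 mm wide; open, the fingers measure 114 mm over their backs; the gripper's body (76 mm by 85 mm) begins 54 mm behind the grasp point. The pads swing forward as they close: fully open they stand 13 mm farther back than shut.
Start: joints at [-1.341, 0.311, 0.014, 1.512, -0.004, 1.319, -0.027], TCP at [0.148, 0.53, 0.231] pointing down, gripper open.
Joint ranges: [-2.7, 2.7], [-0.3, 1.91], [-1.27, 1.3], [0.12, 2.57], [-1.44, 4.58], [0.2, 2.03], [-3.05, 3.05]. Speed limits (rad/s): [2.79, 2.79, 3.14, 3.14, 3.14, 3.14, 3.14].

## Interface

Orientations are given as a unit quaternion [x, y, z, w].
In Python, from plant import manip gives the robot as it stands.
- The arm moves only by the tool drive_tool, never from a script. Its argument "series" is a list of rows, each an object of numbers: "tx", "ty", "tz": the shift along the world's x, y, z in m; "rx", "ry", "rz": the turn, a rotation vector about the world's x, y, z in rad; "jaw": the finger opening in m, from 0 to 0.0854. In form: [{"tx": .., "ty": .., "tz": .., "rx": .., "ry": .., "rz": .., "jaw": ..}, ...]. A call has 1 to 20 rows; each row is the pose to reach, as a shift and turn from the pose commanded when the call began; what a row does not reach only later rows make up. A row lasts 1/10 s, in which the tool goes at most 50 mm and 8.59 degrees, less where a joint would pass 70% of its speed; a pose out of reach is approached as far as the arm can. A call with a gripper value outside its range is refused whole. The fingers move at their own pace and stop on an object; "grip_force" is the grip in N (left out, the last holds). Time passes only in rows, so rows that repeat a pose let the fingers close. It gives the time, the measured TCP pose, the force, the opening and the grip force at its end, in the units of the state.
- manip.observe(): the state, without advancing time (a new reading comes with each control period).
- manip.camera(name): name is "side" or "top"; returns a dict with "frame" (384x512x3 uint8, red, green, blue), "fx", "fy", "cx", "cy" (pixels), "cam_to_world" (4x4, takes a point from camera to world coordinates). Camera axes: x right, y up, looking along -z (the intrinsics and any distortion apply to the point x, -y, -z); pixel columns grow to the right and rows downward; lengths in m; the calibration is good to about 2 mm. A picture is of the moment at which its call begins. There is no depth.
- manip.finish_job(): hands the job in; it is judged then, once.
The state is a dict: "time": time; "joints": joint angles; "joint_vel": joint speeds; "joint_torque": joint torques, N m; "tool_pos": TCP position; "eef_rot": TCP orientation; "wrist_force": force on the tool from outside, world axes, zero at the start; "moment": the same for the moment, N m; "finger_gap": opening from 0.0 (shut) to 1.0 (fully open); "grasp_force": force on a finger pad.
Only numpy, scipy, OpenCV 4.12 (cv2) and the standard library are available. Lean on these libraries where they do the work, as an engineer would, in place of code of your own. Each camera call takes 0.05 s, during which the arm holds its last target. There are 200 camera calls.

## Task

The painter needs the next blank: take the unpainted clay horse from the front row of the sloped drying rack and set it down gently on its feet on the pivoting tray of the rocker chute, in the middle of the half nearer the slide, lengthwise and rump towards the slide. Let go of it there so that its own weight tips the tray and it slides, rump first, down to the end board and stays standing there, the tray swinging back up behind it. Do not drop or topple the horse, and leave the other figures and the paint things where they stand.

Things in the scene. Friction and masses are not known exactly. Their poses are not given: they have to be found in the camera images.
- horse: Unpainted terracotta clay horse, 0.17 to 0.34 kg, the only horse on the rack: 123 mm long (rump 47 mm behind the origin, nose 76 mm ahead), feet 50 mm wide, back 64 and head 92 mm high. Origin: centre of the feet's underside; x to the nose, z from feet to back. It stands along a row, in one of three front-row places, square on the slope, so its z leans 27 degrees to the rack's front.
- horse_grip (a point): Good grip point on the horse, 4 mm ahead of its origin and 48 mm above its feet, between its flat flanks (46 mm wide along the horse's y, 30 to 60 mm above the feet, 25 mm either way along x). Axes as the horse's. The fingers close along the horse's y, square to its x and z.
- rack: Fixed wooden drying rack, 400 mm wide, slatted board sloping at 27 degrees, low at the front (+x, away from the robot); y along the rows, z up. Origin: on the table under the middle of the front row, whose slats are 43 mm high; places at y = -125, 0, 125 mm. Back row 105 mm up the slope. A ledge 10 mm high runs along each row's low side. Back-row figures (up to 92 mm) lean over the front row.
- rocker: Fixed wooden stand of the rocker chute, 400 mm long, 140 mm wide. Origin: on the table under the pivot; x = horizontally towards the slide (direction of travel), z up. The pivot is 140 mm above the table; the cheeks that carry it reach 155 mm.
- tray (a joint): Angle of the pivoting tray, rad. 0 = at rest, held by its counterweight with the slide end raised 6 degrees; 0.541 = fully tipped, 25 degrees down, in line with the slide. It swings freely (under 1 N at tray_spot moves it) and returns to 0 by itself within about 3 s once empty. The horse tips it when its origin is 40 to 75 mm past the pivot.
- tray_spot (a point): Point on the tray's floor, midway between its walls, 55 mm past the pivot, about 160 mm above the table at rest: the horse's origin goes here. x = along the floor towards the slide, z = square to the floor; moves with the tray. The tray is a smooth metal-lined trough 225 mm long, 68 mm wide inside, walls 14 mm high, open at the slide end. At rest a horse stays put on it; tipped, it slides.
- slide: Fixed metal-lined slide below the tray's open end, 150 mm long, 78 mm wide inside, sloping down 25 degrees, closed by an end board 81 mm high. Origin: on its floor, 50 mm before the end board, about where the horse's origin comes to rest; x = downhill towards the end board, z = square to the floor.
- end_board (a point): Middle of the uphill face of the end board, 30 mm above the slide's floor. Axes as the slide's.
- cat: Unpainted clay cat, sitting, 50 mm wide, 89 mm tall; front row of the rack. Origin: centre of its underside. To be left alone.
- owl: Unpainted clay owl, 55 mm wide, 86 mm tall; front row of the rack. Origin: centre of its underside. To be left alone.
- doll: Unpainted clay doll with a round head and topknot, 53 mm wide, 92 mm tall; back row. Origin: centre of its underside. To be left alone.
- rabbit: Unpainted clay rabbit, crouching, 93 mm long, 48 mm wide, 71 mm tall; middle of the back row. Origin: centre of its underside. To be left alone.
- owl_back: Unpainted clay owl like the other, in the back row. Origin: centre of its underside. To be left alone.
- brush_jar: Blue glazed jar, 88 mm across, 95 mm high, with brushes up to 220 mm high, on the table. Origin: centre of its underside. To be left alone.
- pot_near: White paint pot 66 mm across, 42 mm high, between rack and chute. Origin: centre of its underside. To be left alone.
- pot_far: White paint pot 66 mm across, 42 mm high, at the far side of the table. Origin: centre of its underside. To be left alone.
- bowl: Green glass bowl 110 mm across, 50 mm high, at the side of the table. Origin: centre of its underside. To be left alone.
- painted_doll: Painted doll, 53 mm wide, 92 mm tall, at the right side of the table. Origin: centre of its underside. To be left alone.
Mind the look-alikes: they are no part of the job. What is shaped like the horse but purple is not meant.

How it is judged:
By the outcome, as a careful person would: the job done as asked, in the order asked, and still so for the second after the job is handed in, with the robot touching nothing.
It also fails if it takes over 42 s, if anything falls off the work surface, if the arm or the gripper's body presses on something with over 40 N, if the wrist force passes 120 N, or if a joint passes its speed limit or range.

## Working session

There is one attempt and no reset: what is moved stays moved. The work goes in short steps, Python scripts to look and compute and a tool call to move; the robot and the scene stay as the last step left them, time stands still between calls to the robot, and variables do not carry over. Pictures are saved under pics/ and viewed, at most 10 in all, crops included, and the job is handed in when it is done.

Besides the shell and the picture viewer there is one more tool, called after "Emit:" by a JSON object that holds its "api" and its "payload", one argument or row to a line. drive_tool: Moves the arm, as the interface text tells. Its arguments: {"type":"object","properties":{"series":{"type":"array"},"grip_force":{"type":"number"}},"required":["series"]}

```bash
ls; mkdir -p pics
python3 - <<'E'
from plant import manip
import cv2,numpy as np
s=manip.observe();print(s)
for n in("side","top"):
    c=manip.camera(n);cv2.imwrite(f"pics/{n}0.png",c["frame"][:,:,::-1])
    cv2.imwrite(f"pics/{n}0x.png",cv2.resize(c["frame"][:,:,::-1],(768,576),interpolation=cv2.INTER_CUBIC))
    print(n,c["fx"],c["fy"],c["cx"],c["cy"],[k for k in c]);print(np.round(c["cam_to_world"],4))
    np.savez(f"{n}0.npz",**{k:v for k,v in c.items()})
E
```

```text
pics
{'time': 0.0, 'joints': array([-1.34068802,  0.31177117,  0.01401241,  1.51304966, -0.00440112,
        1.31919257, -0.02716786]), 'joint_vel': array([-0.00058577, -0.00020941,  0.00044244,  0.00054913,  0.00299868,
       -0.00035909,  0.00097432]), 'joint_torque': array([-3.38885338e-04, -3.79910624e+01,  1.45758041e-01, -2.30589598e+01,
        1.22197121e-02,  1.37714119e-02,  1.60366363e-05]), 'tool_pos': array([0.14746461, 0.52911033, 0.23019914]), 'eef_rot': array([ 1.35441880e-01,  9.90784573e-01, -1.18986384e-03, -1.10628951e-04]), 'wrist_force': array([-0.02522656,  0.23306795,  0.55370882]), 'moment': array([ 0.01977193, -0.04269385, -0.01442156]), 'grasp_force': 0.0, 'finger_gap': 0.9986664103791032}
side 417.2623117594793 417.2623117594793 253.00258431594216 194.54093689649488 ['frame', 'fx', 'fy', 'cx', 'cy', 'cam_to_world']
[[ 0.9965  0.0626 -0.0557  0.4897]
 [-0.083   0.6435 -0.7609 -1.1173]
 [-0.0118  0.7629  0.6465  1.0745]
 [ 0.      0.      0.      1.    ]]
top 417.7916973641431 417.7916973641431 256.69798353813957 196.0751687755966 ['frame', 'fx', 'fy', 'cx', 'cy', 'cam_to_world']
[[ 0.0309  0.9962 -0.0818  0.4428]
 [-0.9995  0.0303 -0.0086 -0.0102]
 [-0.0061  0.082   0.9966  1.8365]
 [ 0.      0.      0.      1.    ]]
```

View pics/side0x.png

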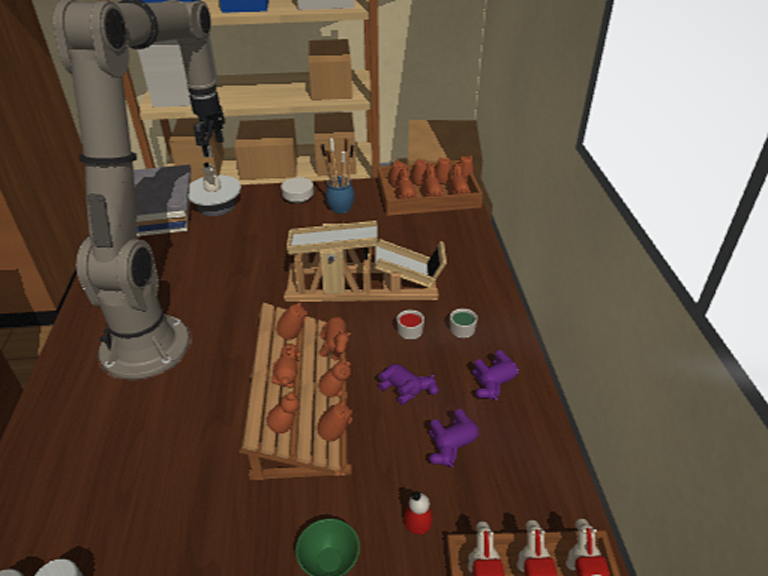

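View pics/top0x.png

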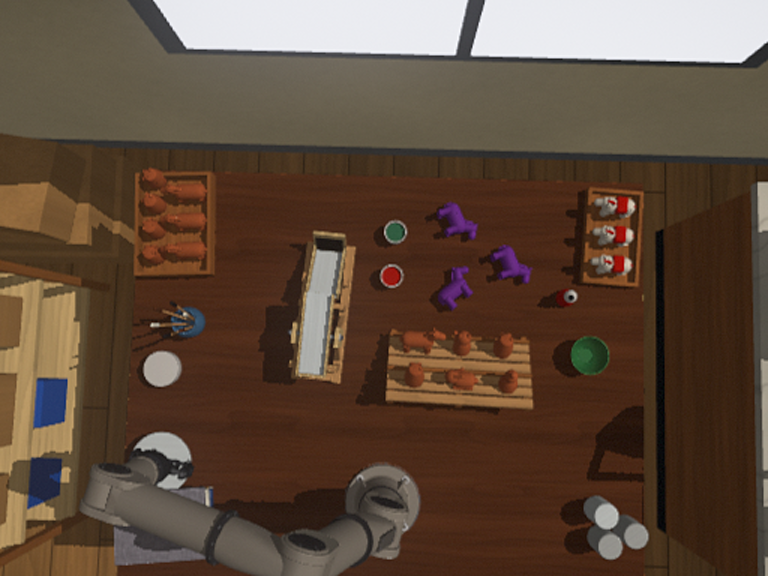

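Side view (768-wide): horse-shaped candidates are the clay horse on the front row at (335,335), purple horses at (408,382), (495,375), (453,438), and crated clay figures at (435,180). In the top view the rack horse is at (418,341), head apparently to the right (-y), and the rocker has its tray at (315,330) and its end board at (330,240). I choose the rack one and check it in a close crop.

Run:
```python
import cv2,numpy as np
s=cv2.imread("pics/side0.png");t=cv2.imread("pics/top0.png")
def cr(im,x,y,w,h):
    k=min(400/w,300/h);o=cv2.resize(im[y:y+h,x:x+w],None,fx=k,fy=k,interpolation=cv2.INTER_CUBIC)
    z=np.zeros((300,400,3),np.uint8);z[:o.shape[0],:o.shape[1]]=o[:300,:400];return z
cv2.imwrite("pics/crop1.png",np.vstack([np.hstack([cr(s,160,195,100,75),cr(t,250,215,80,60)]),np.hstack([cr(s,180,140,128,64),cr(t,160,150,140,105)])]))
# clay masks
for n,im in(("side",s),("top",t)):
    h=cv2.cvtColor(im,cv2.COLOR_BGR2HSV)
    m=cv2.inRange(h,(2,130,60),(12,255,255))
    k,l,st,c=cv2.connectedComponentsWithStats(m)
    print(n,[(st[i].tolist(),np.round(c[i],1).tolist()) for i in range(1,k) if st[i][4]>60])
```

```text
side [([243, 0, 9, 66, 284], [247.9, 30.9]), ([0, 2, 59, 206, 5300], [24.5, 116.3]), ([83, 58, 20, 54, 213], [92.3, 83.9]), ([0, 67, 419, 317, 61666], [195.1, 270.3]), ([178, 228, 24, 73, 896], [190.6, 260.4]), ([329, 355, 22, 29, 198], [337.6, 365.4]), ([363, 354, 21, 15, 129], [370.7, 360.9]), ([298, 356, 18, 28, 181], [303.7, 367.1])]
top [([83, 112, 347, 272, 57578], [262.5, 240.3]), ([406, 165, 11, 23, 77], [411.2, 175.5]), ([255, 178, 12, 12, 79], [261.4, 183.4]), ([260, 241, 23, 18, 204], [274.7, 249.2]), ([296, 245, 23, 16, 248], [307.0, 252.2]), ([332, 246, 15, 17, 166], [338.7, 254.1]), ([399, 301, 31, 15, 330], [413.5, 309.1]), ([78, 373, 89, 11, 655], [118.5, 379.4])]
```

View pics/crop1.png

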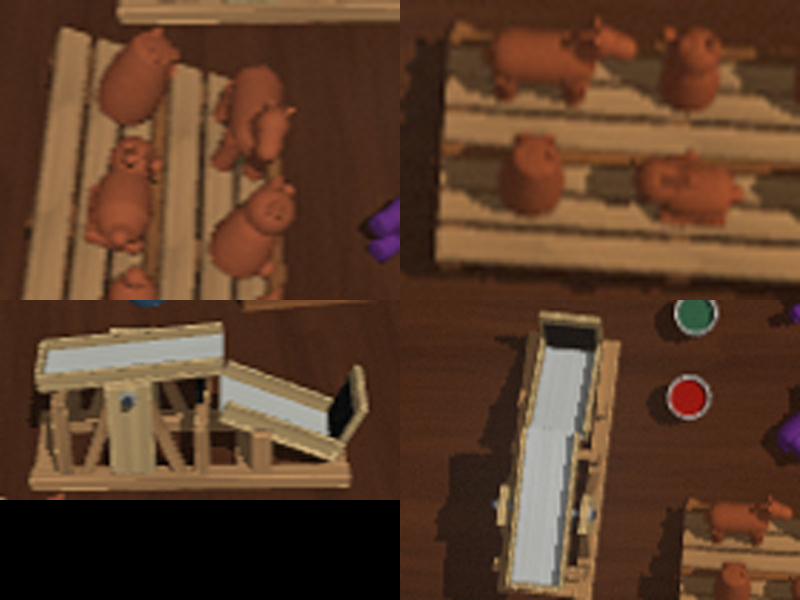

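Crop confirms: terracotta horse in the leftmost front-row place (top ≈(283,226) px), nose to the right, i.e. world -y. Rocker seen clearly: tray floor, cheeks at top px (196,223.5)/(226,225), end board at far +x. Now measure.

```bash
cat > h.py <<'E'
import numpy as np,cv2
from scipy.spatial.transform import Rotation as R
C={n:dict(np.load(f"{n}0.npz")) for n in("side","top")}
def ray(n,u,v,c=None):
    c=c or C[n];T=c["cam_to_world"]
    d=T[:3,:3]@np.array([(u-c["cx"])/c["fx"],-(v-c["cy"])/c["fy"],-1]);return T[:3,3],d
def at(n,u,v,z,c=None):
    o,d=ray(n,u,v,c);return o+d*(z-o[2])/d[2]
def proj(n,p,c=None):
    c=c or C[n];T=c["cam_to_world"];q=T[:3,:3].T@(np.asarray(p)-T[:3,3])
    return np.array([c["cx"]-c["fx"]*q[0]/q[2],c["cy"]+c["fy"]*q[1]/q[2]])
def tri(u1,u2):
    o1,d1=ray("side",*u1);o2,d2=ray("top",*u2)
    s=np.linalg.lstsq(np.c_[d1,-d2],o2-o1,rcond=None)[0];a=o1+d1*s[0];b=o2+d2*s[1];return (a+b)/2,np.linalg.norm(a-b)
E
python3 - <<'E'
from h import *
np.set_printoptions(precision=4,suppress=True)
def big(n,x,y,w,h,f):
    im=C[n]["frame"][:,:,::-1].copy()
    hs=cv2.cvtColor(im,cv2.COLOR_BGR2HSV)
    m=np.zeros(im.shape[:2],np.uint8);m[y:y+h,x:x+w]=f(im.astype(int),hs)[y:y+h,x:x+w]*255
    k,l,st,c=cv2.connectedComponentsWithStats(m,connectivity=4);i=1+np.argmax(st[1:,4]);return (l==i).astype(np.uint8),st[i],c[i]
clay=lambda im,hs:(hs[...,1]>150)&(im[...,2]>90)&(hs[...,0]<11)
white=lambda im,hs:(hs[...,1]<50)&(im[...,2]>110)
for n,b in(("top",(264,214,34,28)),("side",(212,208,24,31))):
    m,s,c=big(n,*b,clay);print(n,"horse",s,c)
    if n=="top":
        for x in range(266,299,2):
            r=np.nonzero(m[:,x])[0]; print(x,r.min() if len(r) else None,r.max() if len(r) else None,end="; ")
        print()
im=C["top"]["frame"][:,:,::-1]
wood=lambda im,hs:(im[...,2]>105)&(hs[...,1]<170)
m,s,c=big("top",245,210,120,70,lambda i,h:(i[...,2]>105))
print("rack",s,cv2.boxPoints(cv2.minAreaRect(cv2.findNonZero(m))))
# rocker floors
for n,b in(("top",(190,150,50,115)),("side",(180,140,128,64))):
    m,s,c=big(n,*b,white);print(n,"white",s,c,cv2.boxPoints(cv2.minAreaRect(cv2.findNonZero(m))))
    if n=="top":
        for y in range(166,256,6):
            r=np.nonzero(m[y])[0];print(y,r.min() if len(r) else None,r.max() if len(r) else None,end="; ")
    else:
        for x in range(186,300,6):
            r=np.nonzero(m[:,x])[0];print(x,r.min() if len(r) else None,r.max() if len(r) else None,end="; ")
    print()
# cheeks (z .155)
print("cheek mid",(at("top",196,223.5,.155)+at("top",225.8,225.2,.155))/2)
print("endboard top corners", [at("top",u,v,.1) for u,v in((209,155.5),(230,157))])
E
```

```text
top horse [269 221  20  14 188] [277.6596 226.5691]
266 None None; 268 None None; 270 221 231; 272 221 234; 274 221 230; 276 221 230; 278 221 230; 280 221 230; 282 221 230; 284 224 232; 286 227 234; 288 227 229; 290 None None; 292 None None; 294 None None; 296 None None; 298 None None; 
side horse [213 211  21  27 328] [222.6951 223.8872]
rack [ 257  221   99   52 3038] [[256.6837 266.188 ]
 [259.673  217.163 ]
 [357.8567 223.1498]
 [354.8674 272.1749]]
top white [ 199  166   27   84 1242] [211.0105 207.7279] [[195.9422 247.3757]
 [208.578  165.2428]
 [225.5607 167.8555]
 [212.9249 249.9884]]
166 211 211; 172 210 224; 178 209 224; 184 208 222; 190 207 221; 196 204 220; 202 204 218; 208 203 217; 214 202 217; 220 202 216; 226 201 215; 232 201 215; 238 200 214; 244 199 213; 250 None None; 
side white [194 151  58  12 405] [222.8716 156.6889] [[193.4158 156.1584]
 [250.9406 150.4059]
 [251.6337 157.3366]
 [194.1089 163.0891]]
186 None None; 192 None None; 198 156 162; 204 156 162; 210 155 161; 216 154 160; 222 154 160; 228 153 159; 234 153 159; 240 152 158; 246 151 157; 252 None None; 258 None None; 264 None None; 270 None None; 276 None None; 282 None None; 288 None None; 294 None None; 
cheek mid [0.4613 0.1848 0.155 ]
endboard top corners [array([0.7505, 0.2107, 0.1   ]), array([0.7467, 0.1222, 0.1   ])]
```

Run:
```python
from h import *
np.set_printoptions(precision=4,suppress=True)
im=C["top"]["frame"].astype(float)
def sub(line,thr):  # subpixel crossings
    s=line-thr;i=np.nonzero(s[:-1]*s[1:]<0)[0];return i+s[i]/(s[i]-s[i+1])
B=im[...,2]  # blue: white floor vs wood
# tray floor edges
P=[]
for v in range(204,246,3):
    c=sub(B[v,190:235],100)+190
    c=c[(c>196)&(c<224)]
    if len(c)>=2:
        u=(c[0]+c[-1])/2; z=.157
        for _ in range(4):
            p=at("top",u,v,z); z=.160+np.tan(np.radians(6))*(p[0]-.4613-.055)
        P.append([*p,c[-1]-c[0]])
P=np.array(P);k=np.polyfit(P[:,0],P[:,1],1);print("tray y=ax+b",k,"yaw deg",np.degrees(np.arctan(k[0])),"resid",(P[:,1]-np.polyval(k,P[:,0])).std(),"width px",P[:,3].mean(),"y at .4613",np.polyval(k,.4613))
for v in (160,164,168,172,176,180,184,188,192,196,200,204,244,246,248,250,252,254,256): print(v,B[v,200:226:3].astype(int).tolist())
# rack edges: R brightness columns/rows
Rr=im[...,0]
E=[]
for u in range(262,350,4):
    c=sub(Rr[258:285,u],90)+258
    if len(c):E.append([u,c[-1]])
E=np.array(E);k=np.polyfit(E[:,0],E[:,1],1);r=E[:,1]-np.polyval(k,E[:,0]);E=E[abs(r)<1];k=np.polyfit(E[:,0],E[:,1],1);print("back edge",k,len(E),r.std())
z=.16
a,b=[at("top",u,np.polyval(k,u),z) for u in(260,352)];print("rack yaw",np.degrees(np.arctan2(*(a-b)[[0,1]])),a,b)
for v in(264,266,268): 
    c=sub(Rr[v,240:370],90)+240; print("ends",v,c[0],c[-1],at("top",c[0],v,z),at("top",c[-1],v,z))
h=cv2.cvtColor(C["top"]["frame"],cv2.COLOR_RGB2HSV)
print("horse R/S rows");
for v in range(216,239): print(v,' '.join(f"{int(im[v,u,0]):3d}/{h[v,u,1]:3d}" for u in range(266,300,2)))
```

```text
tray y=ax+b [-0.0438  0.2122] yaw deg -2.5053726968099235 resid 0.00768287127957043 width px 19.2699960167705 y at .4613 0.19199610190893351
160 [32, 28, 31, 46, 21, 22, 22, 23, 20]
164 [22, 23, 44, 94, 22, 23, 20, 21, 23]
168 [30, 18, 42, 106, 175, 172, 170, 158, 124]
172 [24, 33, 41, 79, 169, 168, 165, 168, 172]
176 [24, 44, 43, 141, 167, 168, 164, 167, 105]
180 [24, 43, 91, 167, 165, 165, 165, 166, 84]
184 [22, 52, 100, 167, 161, 163, 166, 164, 84]
188 [21, 41, 81, 167, 165, 165, 168, 169, 80]
192 [24, 46, 141, 166, 167, 163, 167, 104, 84]
196 [28, 108, 178, 173, 170, 175, 173, 107, 59]
200 [40, 93, 175, 173, 172, 174, 113, 100, 28]
204 [40, 115, 176, 171, 170, 172, 114, 98, 76]
244 [169, 171, 169, 174, 170, 84, 73, 73, 65]
246 [172, 171, 170, 173, 173, 86, 63, 68, 61]
248 [138, 146, 153, 176, 176, 82, 49, 51, 66]
250 [103, 86, 87, 90, 86, 85, 73, 75, 76]
252 [35, 39, 61, 63, 68, 78, 79, 80, 74]
254 [26, 30, 29, 31, 26, 21, 26, 57, 69]
256 [27, 29, 27, 27, 29, 31, 28, 28, 24]
back edge [  0.0614 250.6677] 22 0.15883112524423001
rack yaw 1.6727078102575401 [ 0.2999 -0.0175  0.16  ]
[... 2856 characters left out ...]

234 129/144 123/143  76/195 119/176 152/141 154/139 114/141  87/138  73/157  77/179 117/185 165/141 164/141 164/143 165/141 166/140 137/145
235 150/141 153/138 119/152 138/150 149/139 153/142 155/138 124/144 121/148  88/177 139/154 162/139 160/145 158/140 160/142 161/139 164/141
236 107/141 109/136 122/142 124/136 125/139 136/143 138/142 140/140 144/140 112/153 151/140 158/140 155/141 163/141 162/140 163/139 162/140
237 117/146  96/143 104/145  87/147  94/138  82/146  94/146  87/141  91/146 105/143 110/146 125/141 130/143 144/143 146/141 149/142 146/143
238 164/138 142/140 144/142 126/148 128/141 115/146 118/143 108/146 113/144  94/144 101/141  90/142  94/146  85/144  87/149  94/149  80/147
```

Run:
```python
from h import *
np.set_printoptions(precision=4,suppress=True)
B=C["top"]["frame"][...,2].astype(float)
def edges(v,thr=140):
    w=np.nonzero(B[v,190:235]>thr)[0]+190;a,b=w[0],w[-1]
    f=lambda i,j:i+(thr-B[v,i])/(B[v,j]-B[v,i])*(j-i)
    return f(a-1,a),f(b+1,b)
def cast(u,v):
    z=.157
    for _ in range(5):
        p=at("top",u,v,z); z=.160+np.tan(np.radians(6))*(p[0]-.4613-.055)
    return p
L=np.array([[*cast(edges(v)[0],v)[:2],*cast(edges(v)[1],v)[:2]] for v in range(206,246,2)])
for j in(0,2):
    k=np.polyfit(L[:,j],L[:,j+1],1);print("edge",k,(L[:,j+1]-np.polyval(k,L[:,j])).std(),np.polyval(k,[.4613,.516]))
print("floor ends",cast(207,249),cast(212.5,195))
print("slide centre/width",[ (lambda e:(at("top",e[0],v,z)+at("top",e[1],v,z))/2)(edges(v)) for v,z in((176,.08),(188,.12))],)
# side view knob
for y in(.11,.115,.12):
    o,d=ray("side",220.6,173);t=(.14-o[2])/d[2];
print("knob side",at("side",220.6,173,.14))
yaw=np.radians(-1.68);Rk=R.from_euler("z",yaw)
print("rump",at("top",269.2,225,.083),"nose",at("top",297.5,223.8,.112))
up=Rk.apply([1,0,0]);
print("flank edge",at("top",277,220.9,.088),"feet",at("top",272,234.7,.0545),at("top",286,234.7,.0545))
```

```text
edge [-0.0745  0.2581] 0.00045640284350710657 [0.2237 0.2197]
edge [-0.0847  0.2045] 0.009489610930349395 [0.1655 0.1609]
floor ends [0.362  0.1979 0.1438] [0.5788 0.1817 0.1666]
slide centre/width [array([0.6671, 0.1791, 0.08  ]), array([0.6118, 0.1816, 0.12  ])]
knob side [0.4613 0.117  0.14  ]
rump [ 0.4669 -0.0511  0.083 ] nose [ 0.475  -0.1667  0.112 ]
flank edge [ 0.4849 -0.083   0.088 ] feet [ 0.4266 -0.0648  0.0545] [ 0.4284 -0.1242  0.0545]
```

Horse origin ≈ (0.445,-0.092,0.043), nose toward -y. Three cues agree: the nose, the feet, and the rack ends to within 10 mm. Rocker yaw is about -4.3°. Work out the pregrasp.

```bash
cat >> h.py <<'E'
def frame(x,z):
    x=np.array(x,float);z=np.array(z,float);x/=np.linalg.norm(x);z-=x*(x@z);z/=np.linalg.norm(z);return np.c_[x,np.cross(z,x),z]
yaw=np.radians(-1.68);a27=np.radians(27)
nose=np.array([np.sin(yaw),-np.cos(yaw),0]);zh=np.array([np.sin(a27)*np.cos(yaw),np.sin(a27)*np.sin(yaw),np.cos(a27)])
HR=frame(nose,zh)   # horse rotation on rack
def tool_from_horse(H): # tool y=+horse y, tool z=-horse z
    return np.c_[-H[:,0],H[:,1],-H[:,2]]
def delta(s,p,Rt):
    return np.array(p)-s["tool_pos"],(R.from_matrix(Rt)*R.from_quat(s["eef_rot"]).inv()).as_rotvec()
E
python3 - <<'E'
from h import *
from plant import manip
np.set_printoptions(precision=4,suppress=True)
s=manip.observe();O=np.array([.445,-.092,.043]);T=O+.004*nose+.029*zh
print("tcp grasp",T,"pre",T+.13*zh,delta(s,T+.13*zh,tool_from_horse(HR)),zh)
E
```

```text
tcp grasp [ 0.458  -0.0964  0.0688] pre [ 0.517  -0.0981  0.1847] (array([ 0.3696, -0.6273, -0.0456]), array([-0.2993,  0.4065, -1.3024])) [ 0.4538 -0.0133  0.891 ]
```

Emit:
{"api": "drive_tool", "payload": {
  "series": [
    {"tx": 0.02,"ty": -0.04,"tz": 0.04,"rx": 0,"ry": 0,"rz": -0.1},
    {"tx": 0.05,"ty": -0.08,"tz": 0.08,"rx": -0.03,"ry": 0.04,"rz": -0.2},
    {"tx": 0.08,"ty": -0.12,"tz": 0.1,"rx": -0.06,"ry": 0.08,"rz": -0.33},
    {"tx": 0.11,"ty": -0.16,"tz": 0.12,"rx": -0.09,"ry": 0.12,"rz": -0.45},
    {"tx": 0.14,"ty": -0.2,"tz": 0.12,"rx": -0.12,"ry": 0.16,"rz": -0.55},
    {"tx": 0.17,"ty": -0.24,"tz": 0.12,"rx": -0.15,"ry": 0.2,"rz": -0.65},
    {"tx": 0.2,"ty": -0.28,"tz": 0.12,"rx": -0.18,"ry": 0.24,"rz": -0.78},
    {"tx": 0.23,"ty": -0.32,"tz": 0.12,"rx": -0.21,"ry": 0.28,"rz": -0.9},
    {"tx": 0.25,"ty": -0.36,"tz": 0.12,"rx": -0.23,"ry": 0.31,"rz": -1.0},
    {"tx": 0.27,"ty": -0.4,"tz": 0.12,"rx": -0.25,"ry": 0.34,"rz": -1.1},
    {"tx": 0.29,"ty": -0.44,"tz": 0.11,"rx": -0.27,"ry": 0.37,"rz": -1.2},
    {"tx": 0.31,"ty": -0.48,"tz": 0.09,"rx": -0.29,"ry": 0.39,"rz": -1.26},
    {"tx": 0.33,"ty": -0.52,"tz": 0.06,"rx": -0.2993,"ry": 0.4065,"rz": -1.3024},
    {"tx": 0.35,"ty": -0.56,"tz": 0.03,"rx": -0.2993,"ry": 0.4065,"rz": -1.3024},
    {"tx": 0.365,"ty": -0.6,"tz": -0.01,"rx": -0.2993,"ry": 0.4065,"rz": -1.3024},
    {"tx": 0.3696,"ty": -0.6273,"tz": -0.04,"rx": -0.2993,"ry": 0.4065,"rz": -1.3024},
    {"tx": 0.3696,"ty": -0.6273,"tz": -0.0456,"rx": -0.2993,"ry": 0.4065,"rz": -1.3024},
    {"tx": 0.3696,"ty": -0.6273,"tz": -0.0456,"rx": -0.2993,"ry": 0.4065,"rz": -1.3024},
    {"tx": 0.3696,"ty": -0.6273,"tz": -0.0456,"rx": -0.2993,"ry": 0.4065,"rz": -1.3024,"jaw": 0.085}
  ],
  "grip_force": 30
}}

```text
validation failed for argument at $.se...
```

Emit:
{"api": "drive_tool", "payload": {
  "series": [
    {"tx": 0.02,"ty": -0.04,"tz": 0.04,"rx": 0,"ry": 0,"rz": -0.1,"jaw": 0.085},
    {"tx": 0.05,"ty": -0.08,"tz": 0.08,"rx": -0.03,"ry": 0.04,"rz": -0.2,"jaw": 0.085},
    {"tx": 0.08,"ty": -0.12,"tz": 0.1,"rx": -0.06,"ry": 0.08,"rz": -0.33,"jaw": 0.085},
    {"tx": 0.11,"ty": -0.16,"tz": 0.12,"rx": -0.09,"ry": 0.12,"rz": -0.45,"jaw": 0.085},
    {"tx": 0.14,"ty": -0.2,"tz": 0.12,"rx": -0.12,"ry": 0.16,"rz": -0.55,"jaw": 0.085},
    {"tx": 0.17,"ty": -0.24,"tz": 0.12,"rx": -0.15,"ry": 0.2,"rz": -0.65,"jaw": 0.085},
    {"tx": 0.2,"ty": -0.28,"tz": 0.12,"rx": -0.18,"ry": 0.24,"rz": -0.78,"jaw": 0.085},
    {"tx": 0.23,"ty": -0.32,"tz": 0.12,"rx": -0.21,"ry": 0.28,"rz": -0.9,"jaw": 0.085},
    {"tx": 0.25,"ty": -0.36,"tz": 0.12,"rx": -0.23,"ry": 0.31,"rz": -1.0,"jaw": 0.085},
    {"tx": 0.27,"ty": -0.4,"tz": 0.12,"rx": -0.25,"ry": 0.34,"rz": -1.1,"jaw": 0.085},
    {"tx": 0.29,"ty": -0.44,"tz": 0.11,"rx": -0.27,"ry": 0.37,"rz": -1.2,"jaw": 0.085},
    {"tx": 0.31,"ty": -0.48,"tz": 0.09,"rx": -0.29,"ry": 0.39,"rz": -1.26,"jaw": 0.085},
    {"tx": 0.33,"ty": -0.52,"tz": 0.06,"rx": -0.2993,"ry": 0.4065,"rz": -1.3024,"jaw": 0.085},
    {"tx": 0.35,"ty": -0.56,"tz": 0.03,"rx": -0.2993,"ry": 0.4065,"rz": -1.3024,"jaw": 0.085},
    {"tx": 0.365,"ty": -0.6,"tz": -0.01,"rx": -0.2993,"ry": 0.4065,"rz": -1.3024,"jaw": 0.085},
    {"tx": 0.3696,"ty": -0.6273,"tz": -0.04,"rx": -0.2993,"ry": 0.4065,"rz": -1.3024,"jaw": 0.085},
    {"tx": 0.3696,"ty": -0.6273,"tz": -0.0456,"rx": -0.2993,"ry": 0.4065,"rz": -1.3024,"jaw": 0.085},
    {"tx": 0.3696,"ty": -0.6273,"tz": -0.0456,"rx": -0.2993,"ry": 0.4065,"rz": -1.3024,"jaw": 0.085},
    {"tx": 0.3696,"ty": -0.6273,"tz": -0.0456,"rx": -0.2993,"ry": 0.4065,"rz": -1.3024,"jaw": 0.085}
  ],
  "grip_force": 30
}}

```text
time: 2.0
tool_pos: [0.5171, -0.0966, 0.1857]
eef_rot: [0.697, 0.678, -0.162, -0.167]
wrist_force: [1.0, 0.3, 0.5]
finger_gap: 0.995
grasp_force: 0.0
```

Run:
```python
from h import *
from plant import manip
np.set_printoptions(precision=4,suppress=True)
s=manip.observe();print(s["tool_pos"],R.from_quat(s["eef_rot"]).as_matrix(),s["joints"])
O=np.array([.445,-.092,.043]);T=O+.004*nose+.029*zh
print(delta(s,T,tool_from_horse(HR)))
c=manip.camera("side")
def cr(im,x,y,w,h,k):
    return cv2.resize(im[y:y+h,x:x+w,::-1],None,fx=k,fy=k,interpolation=cv2.INTER_NEAREST)
def dot(im,x,y,k,p):
    u=((p-[x,y]+.5)*k).astype(int);cv2.circle(im,tuple(map(int,u)),2,(0,255,0),-1)
A=cr(C["side"]["frame"],195,200,50,50,8);B=cr(C["top"]["frame"],260,210,50,50,8)
for q in [(0,0,0),(.004,0,.048),(0,.023,.045),(0,-.023,.045),(.076,0,.075),(-.047,0,.045),(0,-.025,0),(0,.025,0)]:
    p=O+HR@np.array(q);dot(A,195,200,8,proj("side",p));dot(B,260,210,8,proj("top",p))
D=cr(C["side"]["frame"],185,140,80,40,5)
E=cr(C["top"]["frame"],185,190,50,65,4);F=np.zeros((200,400,3),np.uint8);F[:,:160]=E[:200,:160] if E.shape[1]<=200 else cr(C["top"]["frame"],190,205,40,50,4)
F[:,:160]=cr(C["top"]["frame"],190,205,40,50,4)
F[:,190:390]=cr(c["frame"],195,190,50,50,4)
cv2.imwrite("pics/chk2.png",np.vstack([np.hstack([A,B]),np.hstack([D,F])]))
```

```text
[ 0.5171 -0.0966  0.1857] [[ 0.029   0.8911 -0.4528]
 [ 0.9996 -0.0253  0.0143]
 [ 0.0013 -0.453  -0.8915]] [-0.1947  0.7042  0.5822  1.2124 -0.2237  1.7749  0.3326]
(array([-0.0591,  0.0002, -0.1169]), array([-0.0012,  0.0011, -0.0003]))
```

View pics/chk2.png

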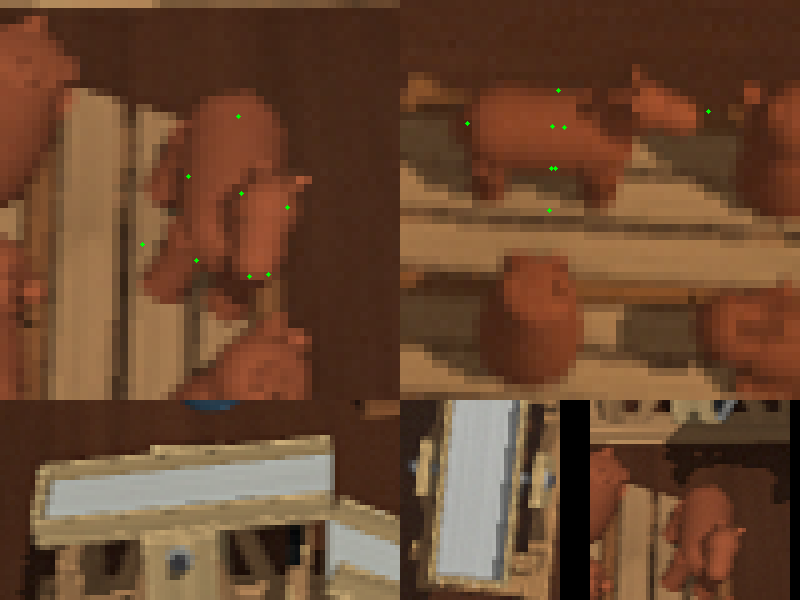

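Left: dots of my predicted horse points fall on the horse. The feet and flank edges are about 0.7 px (3 mm) further to +x, so I correct x to 0.448. Descend along the slope normal.

Emit:
{"api": "drive_tool", "payload": {
  "series": [
    {"tx": -0.014,"ty": 0,"tz": -0.034,"rx": 0,"ry": 0,"rz": 0,"jaw": 0.085},
    {"tx": -0.028,"ty": 0,"tz": -0.0625,"rx": 0,"ry": 0,"rz": 0,"jaw": 0.085},
    {"tx": -0.038,"ty": 0,"tz": -0.082,"rx": 0,"ry": 0,"rz": 0,"jaw": 0.085},
    {"tx": -0.047,"ty": 0,"tz": -0.0995,"rx": 0,"ry": 0,"rz": 0,"jaw": 0.085},
    {"tx": -0.052,"ty": 0,"tz": -0.109,"rx": 0,"ry": 0,"rz": 0,"jaw": 0.085},
    {"tx": -0.056,"ty": 0,"tz": -0.117,"rx": 0,"ry": 0,"rz": 0,"jaw": 0.085},
    {"tx": -0.056,"ty": 0,"tz": -0.117,"rx": 0,"ry": 0,"rz": 0,"jaw": 0.085}
  ]
}}

```text
time: 2.75
tool_pos: [0.4612, -0.0966, 0.0689]
eef_rot: [0.697, 0.678, -0.162, -0.167]
wrist_force: [-0.6, -0.8, 1.0]
finger_gap: 0.995
grasp_force: 0.0
```

Run:
```python
from h import *
from scipy.ndimage import map_coordinates as mc
B=C["top"]["frame"].astype(float);S=C["side"]["frame"].astype(float)
ps=np.radians(-4.26);d=np.array([np.cos(ps),np.sin(ps),0]);n=np.array([-np.sin(ps),np.cos(ps),0])
P0=np.array([.464,.187,0])
for nm,im in(("top",B),("side",S)):
  for dz in(0,.014):
    r=[]
    for w in range(-60,61,3):
        v=[]
        for x in np.arange(-.07,.09,.004):
            p=P0+d*x+n*w/1000;p[2]=.160+np.tan(np.radians(6))*(x-.055)+dz
            u=proj(nm,p);v.append([mc(im[...,k],[[u[1]],[u[0]]],order=1)[0] for k in(0,2)])
        v=np.mean(v,0);r.append(f"{w}:{v[0]:.0f}/{v[1]:.0f}")
    print(nm,dz,' '.join(r))
# yaw: white centroid per x slice (top)
for x in(-.08,-.05,-.02,.01,.04,.07,.1):
    bl=[];
    for w in np.arange(-60,61,1.):
        p=P0+d*x+n*w/1000;p[2]=.160+np.tan(np.radians(6))*(x-.055);u=proj("top",p);bl.append(mc(B[...,2],[[u[1]],[u[0]]],order=1)[0])
    i=np.nonzero(np.array(bl)>130)[0]-60;i2=i[i>-45];print(x,i2.min(),i2.max())
```

```text
top 0 -60:132/70 -57:136/70 -54:123/64 -51:97/52 -48:70/39 -45:56/31 -42:65/36 -39:93/52 -36:134/75 -33:162/93 -30:139/93 -27:101/92 -24:102/102 -21:124/123 -18:163/161 -15:175/172 -12:175/172 -9:176/173 -6:178/175 -3:177/174 0:174/172 3:173/170 6:174/171 9:174/171 12:174/171 15:175/172 18:176/173 21:174/171 24:173/171 27:175/172 30:176/174 33:174/171 36:164/147 39:156/104 42:157/87 45:121/67 48:81/45 51:81/45 54:88/48 57:97/53 60:99/54
top 0.014 -60:134/70 -57:134/69 -54:114/60 -51:87/47 -48:63/35 -45:58/32 -42:76/42 -39:111/62 -36:151/85 -33:157/95 -30:118/92 -27:97/96 -24:110/109 -21:144/141 -18:174/171 -15:175/172 -12:176/173 -9:177/174 -6:178/175 -3:175/173 0:173/171 3:173/171 6:174/171 9:174/171 12:174/171 15:176/173 18:175/172 21:173/170 24:174/172 27:176/174 30:175/173 33:168/159 36:156/118 39:158/90 42:138/76 45:88/49 48:79/44 51:86/46 54:95/51 57:99/54 60:95/52
side 0 -60:93/50 -57:96/51 -54:100/54 -51:114/63 -48:138/78 -45:156/90 -42:158/92 -39:151/87 -36:144/83 -33:141/82 -30:142/82 -27:145/83 -24:145/83 -21:148/84 -18:157/91 -15:165/104 -12:165/124 -9:163/146 -6:167/161 -3:169/165 0:168/163 3:167/161 6:167/161 9:166/161 12:167/161 15:168/162 18:169/163 21:168/162 24:168/162 27:168/163 30:169/164 33:166/156 36:157/134 39:147/105 42:142/85 45:143/80 48:145/83 51:146/84 54:149/86 57:156/91 60:157/90
side 0.014 -60:156/90 -57:148/85 -54:142/82 -51:141/82 -48:144/83 -45:145/84 -42:146/84 -39:152/87 -36:163/98 -33:165/115 -30:163/138 -27:166/157 -24:169/165 -21:168/164 -18:167/162 -15:167/161 -12:166/161 -9:167/161 -6:168/162 -3:169/163 0:168/162 3:168/162 6:168/163 9:169/164 12:167/159 15:159/138 18:148/108 21:142/87 24:142/80 27:145/82 30:146/84 33:149/86 36:156/91 39:157/90 42:136/75 45:107/53 48:88/39 51:76/29 54:70/24 57:69/23 60:70/24
-0.08 -20 36
-0.05 -18 37
-0.02 -19 37
0.01 -20 37
0.04 -21 36
0.07 -21 36
0.1 -19 37
```

Emit:
{"api": "drive_tool", "payload": {
  "series": [
    {"tx": 0,"ty": 0,"tz": 0,"rx": 0,"ry": 0,"rz": 0,"jaw": 0.055},
    {"tx": 0,"ty": 0,"tz": 0,"rx": 0,"ry": 0,"rz": 0,"jaw": 0.05},
    {"tx": 0,"ty": 0,"tz": 0,"rx": 0,"ry": 0,"rz": 0,"jaw": 0.046},
    {"tx": 0,"ty": 0,"tz": 0,"rx": 0,"ry": 0,"rz": 0,"jaw": 0.042},
    {"tx": 0,"ty": 0,"tz": 0,"rx": 0,"ry": 0,"rz": 0,"jaw": 0.035},
    {"tx": 0,"ty": 0,"tz": 0,"rx": 0,"ry": 0,"rz": 0,"jaw": 0.035},
    {"tx": 0,"ty": 0,"tz": 0,"rx": 0,"ry": 0,"rz": 0,"jaw": 0.035},
    {"tx": 0,"ty": 0,"tz": 0,"rx": 0,"ry": 0,"rz": 0,"jaw": 0.035}
  ],
  "grip_force": 45
}}

```text
time: 3.55
tool_pos: [0.46, -0.0977, 0.0706]
eef_rot: [0.698, 0.677, -0.163, -0.168]
wrist_force: [-2.5, -0.1, 6.7]
finger_gap: 0.533
grasp_force: 48.6
```

Gap 45.5 mm, so the horse is gripped. Lift along the slope normal.

Emit:
{"api": "drive_tool", "payload": {
  "series": [
    {"tx": 0.004,"ty": 0,"tz": 0.009,"rx": 0,"ry": 0,"rz": 0,"jaw": 0.035},
    {"tx": 0.01,"ty": 0,"tz": 0.02,"rx": 0,"ry": 0,"rz": 0,"jaw": 0.035},
    {"tx": 0.02,"ty": 0,"tz": 0.04,"rx": 0,"ry": 0,"rz": 0,"jaw": 0.035},
    {"tx": 0.033,"ty": 0,"tz": 0.065,"rx": 0,"ry": 0,"rz": 0,"jaw": 0.035},
    {"tx": 0.047,"ty": 0,"tz": 0.095,"rx": 0,"ry": 0,"rz": 0,"jaw": 0.035},
    {"tx": 0.055,"ty": 0,"tz": 0.13,"rx": 0,"ry": 0,"rz": 0,"jaw": 0.035},
    {"tx": 0.055,"ty": 0,"tz": 0.17,"rx": 0,"ry": 0,"rz": 0,"jaw": 0.035},
    {"tx": 0.055,"ty": 0,"tz": 0.21,"rx": 0,"ry": 0,"rz": 0,"jaw": 0.035},
    {"tx": 0.055,"ty": 0,"tz": 0.25,"rx": 0,"ry": 0,"rz": 0,"jaw": 0.035},
    {"tx": 0.055,"ty": 0,"tz": 0.25,"rx": 0,"ry": 0,"rz": 0,"jaw": 0.035}
  ]
}}

```text
time: 4.55
tool_pos: [0.5154, -0.0985, 0.3175]
eef_rot: [0.699, 0.678, -0.16, -0.162]
wrist_force: [1.0, -0.1, -4.9]
finger_gap: 0.526
grasp_force: 47.9
```

```bash
cat >> h.py <<'E'
ps=np.radians(-4.26);d6=np.radians(6)
rd=np.array([np.cos(ps),np.sin(ps),0]);tx=np.cos(d6)*rd+np.array([0,0,np.sin(d6)]);tz=-np.sin(d6)*rd+np.array([0,0,np.cos(d6)])
PR=frame(-tx,tz)   # horse rotation on the tray
SPOT=np.array([.5188,.1857,.160])
E
python3 - <<'E'
from h import *
from plant import manip
np.set_printoptions(precision=4,suppress=True)
s=manip.observe();print(s["tool_pos"],s["finger_gap"],s["wrist_force"])
# tcp wrt horse assumed: +4mm x, +29mm z
for up in(.13,.04,0): print(up,delta(s,SPOT+PR@[.004,0,.029+up],tool_from_horse(PR)))
c=manip.camera("side");t=manip.camera("top")
im=np.hstack([cv2.resize(c["frame"][90:240,150:300,::-1],(390,390)),cv2.resize(t["frame"][130:280,190:340,::-1],(390,390))])
cv2.imwrite("pics/lift.png",im)
E
```

```text
[ 0.5154 -0.0985  0.3175] 0.5258558155680707 [ 0.9508 -0.1356 -4.9273]
0.13 (array([-0.0171,  0.2857,  0.0003]), array([-0.3015, -0.432 , -1.6045]))
0.04 (array([-0.0078,  0.285 , -0.0893]), array([-0.3015, -0.432 , -1.6045]))
0 (array([-0.0036,  0.2847, -0.129 ]), array([-0.3015, -0.432 , -1.6045]))
```

View pics/lift.png

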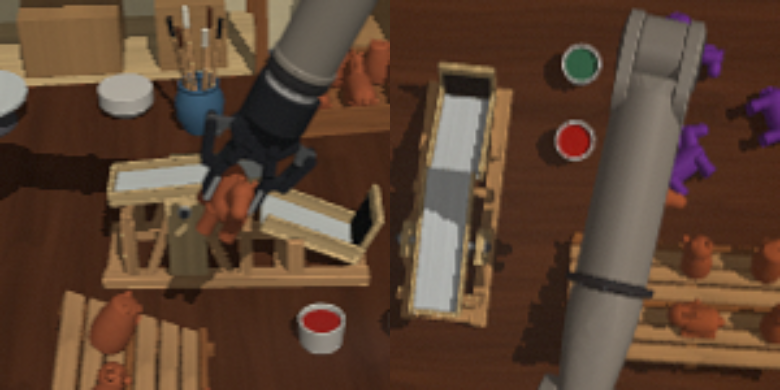

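The horse hangs straight in the fingers (side crop (235,195)), and the rack's other figures are untouched. Carry it over the tray.

Emit:
{"api": "drive_tool", "payload": {
  "series": [
    {"tx": 0,"ty": 0.01,"tz": 0.01,"rx": -0.02,"ry": -0.03,"rz": -0.1,"jaw": 0.035},
    {"tx": -0.001,"ty": 0.025,"tz": 0.02,"rx": -0.041,"ry": -0.058,"rz": -0.217,"jaw": 0.035},
    {"tx": -0.002,"ty": 0.045,"tz": 0.03,"rx": -0.063,"ry": -0.09,"rz": -0.335,"jaw": 0.035},
    {"tx": -0.003,"ty": 0.065,"tz": 0.03,"rx": -0.085,"ry": -0.122,"rz": -0.453,"jaw": 0.035},
    {"tx": -0.005,"ty": 0.085,"tz": 0.03,"rx": -0.107,"ry": -0.154,"rz": -0.571,"jaw": 0.035},
    {"tx": -0.006,"ty": 0.107,"tz": 0.03,"rx": -0.13,"ry": -0.186,"rz": -0.69,"jaw": 0.035},
    {"tx": -0.008,"ty": 0.13,"tz": 0.03,"rx": -0.152,"ry": -0.217,"rz": -0.807,"jaw": 0.035},
    {"tx": -0.009,"ty": 0.153,"tz": 0.03,"rx": -0.174,"ry": -0.249,"rz": -0.925,"jaw": 0.035},
    {"tx": -0.01,"ty": 0.177,"tz": 0.03,"rx": -0.196,"ry": -0.281,"rz": -1.043,"jaw": 0.035},
    {"tx": -0.012,"ty": 0.2,"tz": 0.03,"rx": -0.218,"ry": -0.312,"rz": -1.16,"jaw": 0.035},
    {"tx": -0.013,"ty": 0.223,"tz": 0.03,"rx": -0.24,"ry": -0.344,"rz": -1.278,"jaw": 0.035},
    {"tx": -0.015,"ty": 0.245,"tz": 0.025,"rx": -0.262,"ry": -0.376,"rz": -1.396,"jaw": 0.035},
    {"tx": -0.016,"ty": 0.265,"tz": 0.015,"rx": -0.284,"ry": -0.407,"rz": -1.51,"jaw": 0.035},
    {"tx": -0.017,"ty": 0.278,"tz": 0.005,"rx": -0.3015,"ry": -0.432,"rz": -1.6045,"jaw": 0.035},
    {"tx": -0.0171,"ty": 0.2857,"tz": 0,"rx": -0.3015,"ry": -0.432,"rz": -1.6045,"jaw": 0.035},
    {"tx": -0.0171,"ty": 0.2857,"tz": 0,"rx": -0.3015,"ry": -0.432,"rz": -1.6045,"jaw": 0.035},
    {"tx": -0.0171,"ty": 0.2857,"tz": 0,"rx": -0.3015,"ry": -0.432,"rz": -1.6045,"jaw": 0.035},
    {"tx": -0.0171,"ty": 0.2857,"tz": 0,"rx": -0.3015,"ry": -0.432,"rz": -1.6045,"jaw": 0.035}
  ]
}}

```text
time: 6.45
tool_pos: [0.498, 0.1861, 0.3158]
eef_rot: [0.998, -0.037, 0.054, -0.0]
wrist_force: [0.1, -0.3, -2.9]
finger_gap: 0.531
grasp_force: 48.3
```

Run:
```python
from h import *
from plant import manip
np.set_printoptions(precision=4,suppress=True)
s=manip.observe();print(s["tool_pos"],s["finger_gap"],s["wrist_force"],s["joints"])
M=R.from_quat(s["eef_rot"]).as_matrix();print(M)
for up in(.04,.015,.003,0): print(up,delta(s,SPOT+PR@[.004,0,.029+up],tool_from_horse(PR)))
Hr=np.c_[-M[:,0],M[:,1],-M[:,2]];O=s["tool_pos"]-Hr@[.004,0,.029]
c=manip.camera("side");im=cv2.resize(c["frame"][80:230,150:350,::-1],(800,600),interpolation=cv2.INTER_CUBIC)
def dot(p,col):
    u=(proj("side",p,c)-[150,80]+.5)*4;cv2.circle(im,tuple(int(x) for x in u),3,col,-1)
for x in(-.045,.045):dot(O+Hr@[x,-.025,0],(0,255,0));dot(O+Hr@[x,.025,0],(0,255,0))
dot(O+Hr@[-.047,0,.045],(255,255,0));dot(O+Hr@[.076,0,.075],(255,255,0));dot(O+Hr@[0,0,.0],(255,0,0))
for x in(-.05,0,.05):
  for y in(-.034,0,.034):dot(SPOT+PR@[x,y,0],(255,0,255))
cv2.imwrite("pics/over.png",im)
```

```text
[0.498  0.1861 0.3158] 0.5307404095679672 [ 0.0736 -0.2745 -2.8553] [-0.692   0.1668  0.3213  1.5032 -0.0103  1.381  -2.0208]
[[ 0.9915 -0.0737  0.1073]
 [-0.0738 -0.9973 -0.003 ]
 [ 0.1073 -0.0049 -0.9942]]
0.04 (array([ 0.0096,  0.0004, -0.0876]), array([-0.0047,  0.0031, -0.0005]))
0.015 (array([ 0.0122,  0.0002, -0.1124]), array([-0.0047,  0.0031, -0.0005]))
0.003 (array([ 0.0135,  0.0001, -0.1244]), array([-0.0047,  0.0031, -0.0005]))
0 (array([ 0.0138,  0.0001, -0.1274]), array([-0.0047,  0.0031, -0.0005]))
```

View pics/over.png

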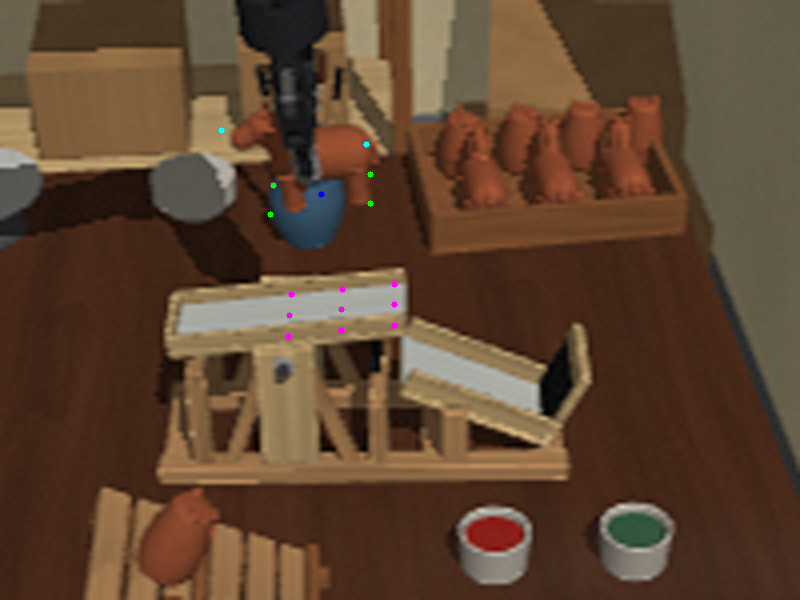

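The horse sits about 10 mm nearer its rump end than assumed: rump at px 377 vs 366 predicted, nose at 233 vs 221. So the grip is about 14 mm ahead of its origin, and its height and attitude match. Tray dots fit the floor. Descend with that correction.

Emit:
{"api": "drive_tool", "payload": {
  "series": [
    {"tx": -0.008,"ty": 0.001,"tz": -0.03,"rx": -0.0047,"ry": 0.0031,"rz": 0,"jaw": 0.035},
    {"tx": -0.004,"ty": 0.001,"tz": -0.06,"rx": -0.0047,"ry": 0.0031,"rz": 0,"jaw": 0.035},
    {"tx": 0,"ty": 0.001,"tz": -0.085,"rx": -0.0047,"ry": 0.0031,"rz": 0,"jaw": 0.035},
    {"tx": 0.0015,"ty": 0.001,"tz": -0.1,"rx": -0.0047,"ry": 0.0031,"rz": 0,"jaw": 0.035},
    {"tx": 0.0025,"ty": 0.001,"tz": -0.111,"rx": -0.0047,"ry": 0.0031,"rz": 0,"jaw": 0.035},
    {"tx": 0.0027,"ty": 0.001,"tz": -0.115,"rx": -0.0047,"ry": 0.0031,"rz": 0,"jaw": 0.035},
    {"tx": 0.0027,"ty": 0.001,"tz": -0.115,"rx": -0.0047,"ry": 0.0031,"rz": 0,"jaw": 0.035},
    {"tx": 0.0027,"ty": 0.001,"tz": -0.115,"rx": -0.0047,"ry": 0.0031,"rz": 0,"jaw": 0.035}
  ]
}}

```text
time: 7.3
tool_pos: [0.5004, 0.1895, 0.2014]
eef_rot: [0.998, -0.035, 0.053, 0.001]
wrist_force: [0.9, 0.2, -3.0]
finger_gap: 0.532
grasp_force: 48.3
```

Run:
```python
from h import *
from plant import manip
np.set_printoptions(precision=4,suppress=True)
s=manip.observe();print(s["tool_pos"],s["finger_gap"],s["wrist_force"],s["moment"])
M=R.from_quat(s["eef_rot"]).as_matrix()
print(delta(s,SPOT+PR@[.014,0,.029],tool_from_horse(PR)))
c=manip.camera("side");t=manip.camera("top")
A=cv2.resize(c["frame"][110:210,180:300,::-1],(480,400),interpolation=cv2.INTER_CUBIC)
B=cv2.resize(t["frame"][150:250,170:250,::-1],(320,400),interpolation=cv2.INTER_CUBIC)
Hr=np.c_[-M[:,0],M[:,1],-M[:,2]];O=s["tool_pos"]-Hr@[.014,0,.029]
for q in((-.047,0,.045),(.076,0,.075),(-.035,.025,0),(.035,.025,0),(0,0,0)):
    u=(proj("side",O+Hr@np.array(q),c)-[180,110]+.5)*4;cv2.circle(A,tuple(int(x) for x in u),2,(0,255,0),-1)
cv2.imwrite("pics/near.png",np.hstack([A,B]))
```

```text
[0.5004 0.1895 0.2014] 0.5315207996759915 [ 0.8704  0.2095 -3.0025] [-0.0064  0.2211 -0.0524]
(array([ 0.0015, -0.0026, -0.0141]), array([-0.0015,  0.0013, -0.0036]))
```

View pics/near.png

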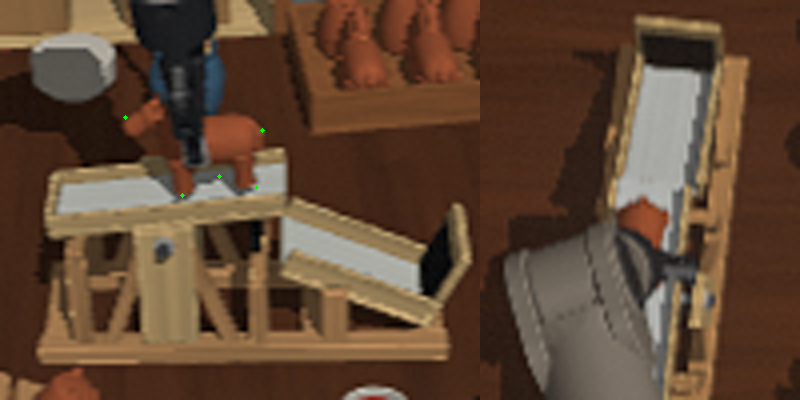

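The horse is aligned lengthwise, rump to the slide, about 14 mm over the tray. Ease down and centre it (-2.5 mm in y).

Emit:
{"api": "drive_tool", "payload": {
  "series": [
    {"tx": 0.0005,"ty": -0.0015,"tz": -0.005,"rx": -0.0015,"ry": 0.0013,"rz": -0.0036,"jaw": 0.035},
    {"tx": 0.001,"ty": -0.0026,"tz": -0.009,"rx": -0.0015,"ry": 0.0013,"rz": -0.0036,"jaw": 0.035},
    {"tx": 0.0015,"ty": -0.0026,"tz": -0.011,"rx": -0.0015,"ry": 0.0013,"rz": -0.0036,"jaw": 0.035},
    {"tx": 0.0015,"ty": -0.0026,"tz": -0.011,"rx": -0.0015,"ry": 0.0013,"rz": -0.0036,"jaw": 0.035},
    {"tx": 0.0015,"ty": -0.0026,"tz": -0.011,"rx": -0.0015,"ry": 0.0013,"rz": -0.0036,"jaw": 0.035}
  ]
}}

```text
time: 7.9
tool_pos: [0.5011, 0.1868, 0.1892]
eef_rot: [0.998, -0.037, 0.051, 0.002]
wrist_force: [0.2, 0.2, -2.2]
finger_gap: 0.534
grasp_force: 48.3
```

Emit:
{"api": "drive_tool", "payload": {
  "series": [
    {"tx": 0,"ty": 0,"tz": -0.001,"rx": 0,"ry": 0,"rz": 0,"jaw": 0.035},
    {"tx": 0,"ty": 0,"tz": -0.0015,"rx": 0,"ry": 0,"rz": 0,"jaw": 0.035},
    {"tx": 0,"ty": 0,"tz": -0.0015,"rx": 0,"ry": 0,"rz": 0,"jaw": 0.035}
  ]
}}

```text
time: 8.2
tool_pos: [0.5011, 0.1868, 0.1877]
eef_rot: [0.998, -0.037, 0.051, 0.002]
wrist_force: [0.4, -0.2, -2.1]
finger_gap: 0.535
grasp_force: 48.3
```

Run:
```python
from h import *
from plant import manip
np.set_printoptions(precision=4,suppress=True)
s=manip.observe();print(s["tool_pos"],s["finger_gap"],s["wrist_force"],s["moment"])
print(delta(s,SPOT+PR@[.014,0,.029],tool_from_horse(PR)))
c=manip.camera("side")
cv2.imwrite("pics/near2.png",cv2.resize(c["frame"][125:185,190:270,::-1],(800,600),interpolation=cv2.INTER_CUBIC))
```

```text
[0.5011 0.1868 0.1877] 0.5352202662676148 [ 0.3904 -0.2103 -2.0948] [-0.0057  0.187  -0.0712]
(array([ 0.0008,  0.0002, -0.0004]), array([ 0.001 , -0.0021, -0.0003]))
```

View pics/near2.png

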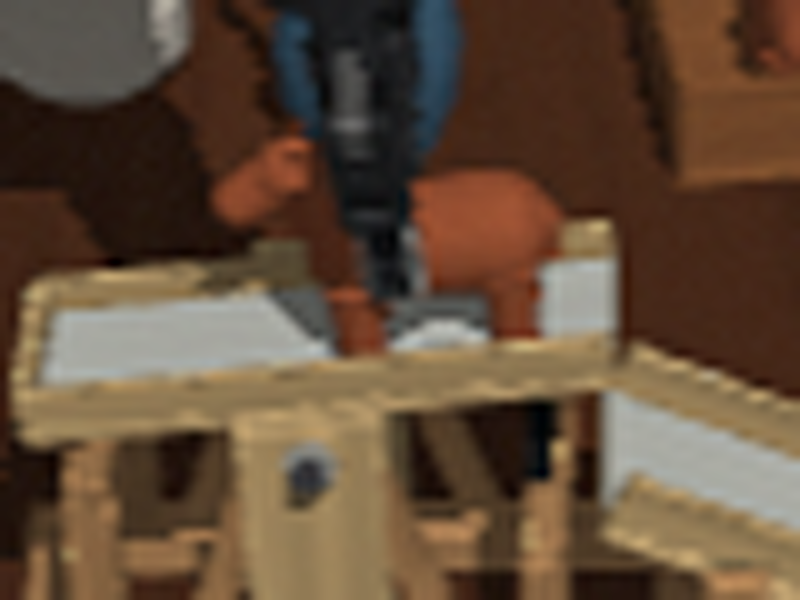

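The feet are in the trough. The load on the wrist has dropped about 0.8 N, so they touch, and the tray is still at rest. Let go.

Emit:
{"api": "drive_tool", "payload": {
  "series": [
    {"tx": 0,"ty": 0,"tz": 0,"rx": 0,"ry": 0,"rz": 0,"jaw": 0.085},
    {"tx": 0,"ty": 0,"tz": 0,"rx": 0,"ry": 0,"rz": 0,"jaw": 0.085},
    {"tx": 0,"ty": 0,"tz": 0,"rx": 0,"ry": 0,"rz": 0,"jaw": 0.085},
    {"tx": 0,"ty": 0,"tz": 0,"rx": 0,"ry": 0,"rz": 0,"jaw": 0.085},
    {"tx": 0,"ty": 0,"tz": 0,"rx": 0,"ry": 0,"rz": 0,"jaw": 0.085},
    {"tx": 0,"ty": 0,"tz": 0,"rx": 0,"ry": 0,"rz": 0,"jaw": 0.085},
    {"tx": 0,"ty": 0,"tz": 0,"rx": 0,"ry": 0,"rz": 0,"jaw": 0.085},
    {"tx": 0,"ty": 0,"tz": 0,"rx": 0,"ry": 0,"rz": 0,"jaw": 0.085},
    {"tx": 0,"ty": 0,"tz": 0,"rx": 0,"ry": 0,"rz": 0,"jaw": 0.085},
    {"tx": 0,"ty": 0,"tz": 0,"rx": 0,"ry": 0,"rz": 0,"jaw": 0.085}
  ]
}}

```text
time: 9.25
tool_pos: [0.5011, 0.1868, 0.1878]
eef_rot: [0.998, -0.037, 0.051, 0.002]
wrist_force: [-0.3, 0.0, -0.9]
finger_gap: 0.997
grasp_force: 0.0
```

Run:
```python
from plant import manip
import cv2
s=manip.observe();print(s["finger_gap"],s["wrist_force"])
c=manip.camera("side")
cv2.imwrite("pics/rel.png",cv2.resize(c["frame"][110:210,180:310,::-1],(780,600),interpolation=cv2.INTER_CUBIC))
```

```text
0.9967997531220526 [-0.31729183  0.03722525 -0.85506892]
```

View pics/rel.png

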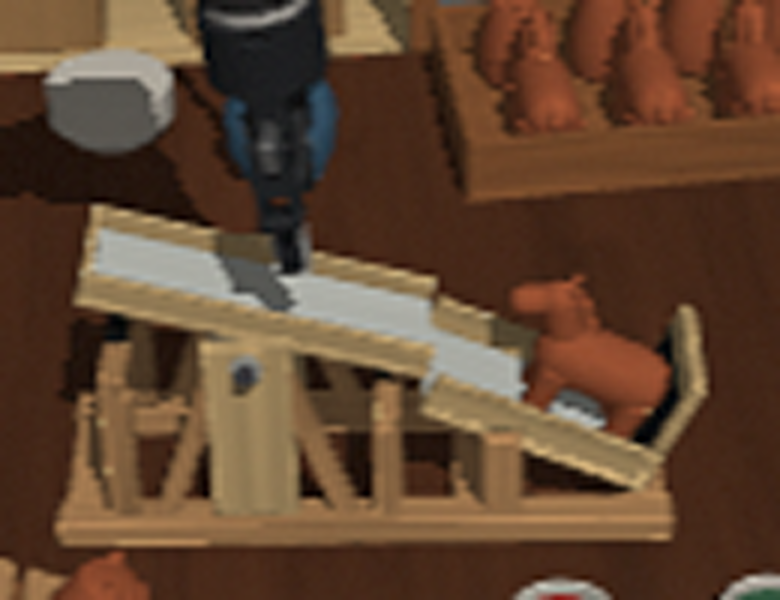

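The horse has slid rump first to the end board and stands there (px (600,360)), with the tray still swinging back. Retract straight up and wait.

Emit:
{"api": "drive_tool", "payload": {
  "series": [
    {"tx": -0.003,"ty": 0,"tz": 0.03,"rx": 0,"ry": 0,"rz": 0,"jaw": 0.085},
    {"tx": -0.007,"ty": 0,"tz": 0.07,"rx": 0,"ry": 0,"rz": 0,"jaw": 0.085},
    {"tx": -0.012,"ty": 0,"tz": 0.11,"rx": 0,"ry": 0,"rz": 0,"jaw": 0.085},
    {"tx": -0.016,"ty": 0,"tz": 0.15,"rx": 0,"ry": 0,"rz": 0,"jaw": 0.085},
    {"tx": -0.02,"ty": 0,"tz": 0.18,"rx": 0,"ry": 0,"rz": 0,"jaw": 0.085},
    {"tx": -0.02,"ty": 0,"tz": 0.18,"rx": 0,"ry": 0,"rz": 0,"jaw": 0.085},
    {"tx": -0.02,"ty": 0,"tz": 0.18,"rx": 0,"ry": 0,"rz": 0,"jaw": 0.085},
    {"tx": -0.02,"ty": 0,"tz": 0.18,"rx": 0,"ry": 0,"rz": 0,"jaw": 0.085},
    {"tx": -0.02,"ty": 0,"tz": 0.18,"rx": 0,"ry": 0,"rz": 0,"jaw": 0.085},
    {"tx": -0.02,"ty": 0,"tz": 0.18,"rx": 0,"ry": 0,"rz": 0,"jaw": 0.085},
    {"tx": -0.02,"ty": 0,"tz": 0.18,"rx": 0,"ry": 0,"rz": 0,"jaw": 0.085},
    {"tx": -0.02,"ty": 0,"tz": 0.18,"rx": 0,"ry": 0,"rz": 0,"jaw": 0.085},
    {"tx": -0.02,"ty": 0,"tz": 0.18,"rx": 0,"ry": 0,"rz": 0,"jaw": 0.085},
    {"tx": -0.02,"ty": 0,"tz": 0.18,"rx": 0,"ry": 0,"rz": 0,"jaw": 0.085},
    {"tx": -0.02,"ty": 0,"tz": 0.18,"rx": 0,"ry": 0,"rz": 0,"jaw": 0.085},
    {"tx": -0.02,"ty": 0,"tz": 0.18,"rx": 0,"ry": 0,"rz": 0,"jaw": 0.085},
    {"tx": -0.02,"ty": 0,"tz": 0.18,"rx": 0,"ry": 0,"rz": 0,"jaw": 0.085},
    {"tx": -0.02,"ty": 0,"tz": 0.18,"rx": 0,"ry": 0,"rz": 0,"jaw": 0.085},
    {"tx": -0.02,"ty": 0,"tz": 0.18,"rx": 0,"ry": 0,"rz": 0,"jaw": 0.085},
    {"tx": -0.02,"ty": 0,"tz": 0.18,"rx": 0,"ry": 0,"rz": 0,"jaw": 0.085}
  ]
}}

```text
time: 11.3
tool_pos: [0.4811, 0.1868, 0.3678]
eef_rot: [0.998, -0.037, 0.051, 0.002]
wrist_force: [-0.3, 1.0, -0.1]
finger_gap: 0.998
grasp_force: 0.0
```

Emit:
{"api": "drive_tool", "payload": {
  "series": [
    {"tx": 0,"ty": 0,"tz": 0,"rx": 0,"ry": 0,"rz": 0,"jaw": 0.085},
    {"tx": 0,"ty": 0,"tz": 0,"rx": 0,"ry": 0,"rz": 0,"jaw": 0.085},
    {"tx": 0,"ty": 0,"tz": 0,"rx": 0,"ry": 0,"rz": 0,"jaw": 0.085},
    {"tx": 0,"ty": 0,"tz": 0,"rx": 0,"ry": 0,"rz": 0,"jaw": 0.085},
    {"tx": 0,"ty": 0,"tz": 0,"rx": 0,"ry": 0,"rz": 0,"jaw": 0.085},
    {"tx": 0,"ty": 0,"tz": 0,"rx": 0,"ry": 0,"rz": 0,"jaw": 0.085},
    {"tx": 0,"ty": 0,"tz": 0,"rx": 0,"ry": 0,"rz": 0,"jaw": 0.085},
    {"tx": 0,"ty": 0,"tz": 0,"rx": 0,"ry": 0,"rz": 0,"jaw": 0.085},
    {"tx": 0,"ty": 0,"tz": 0,"rx": 0,"ry": 0,"rz": 0,"jaw": 0.085},
    {"tx": 0,"ty": 0,"tz": 0,"rx": 0,"ry": 0,"rz": 0,"jaw": 0.085},
    {"tx": 0,"ty": 0,"tz": 0,"rx": 0,"ry": 0,"rz": 0,"jaw": 0.085},
    {"tx": 0,"ty": 0,"tz": 0,"rx": 0,"ry": 0,"rz": 0,"jaw": 0.085},
    {"tx": 0,"ty": 0,"tz": 0,"rx": 0,"ry": 0,"rz": 0,"jaw": 0.085},
    {"tx": 0,"ty": 0,"tz": 0,"rx": 0,"ry": 0,"rz": 0,"jaw": 0.085},
    {"tx": 0,"ty": 0,"tz": 0,"rx": 0,"ry": 0,"rz": 0,"jaw": 0.085}
  ]
}}

```text
time: 12.8
tool_pos: [0.4811, 0.1868, 0.3678]
eef_rot: [0.998, -0.037, 0.051, 0.002]
wrist_force: [-0.1, 0.8, 0.3]
finger_gap: 0.998
grasp_force: 0.0
```

Run:
```python
from plant import manip
import cv2
c=manip.camera("side")
cv2.imwrite("pics/end.png",cv2.resize(c["frame"][90:315,150:450,::-1],(800,600),interpolation=cv2.INTER_CUBIC))
```

```text
(no output)
```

View pics/end.png

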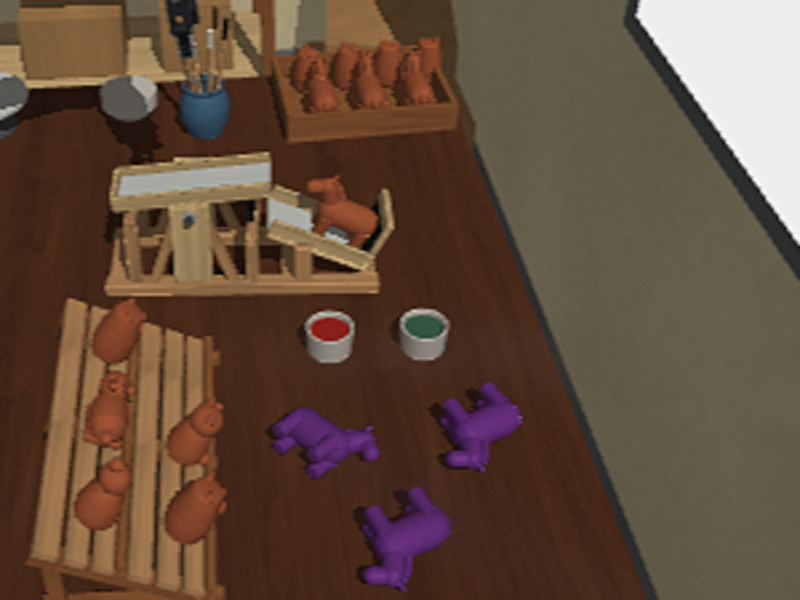

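The horse stands at the end board (345,215), the tray is back at rest, and the rest of the scene is as it was.

```bash
python3 -c "
from plant import manip
print(manip.finish_job())"
```

```text
the job is handed in; nothing more can be done
None
```

The horse slid rump first to the end board and stands there, the tray has swung back to rest, nothing else in view was disturbed, and the job was handed in at about 13 s.

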